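Slip a glaze test tile under the spring clip of a holding jig

ROBOT

A 6-joint arm with a two-finger parallel gripper is mounted at the origin on a cart in front of the work surface, level with it; the furniture and walls round the work are solid. World frame = base frame: x ahead of the robot, y to its left, z up, the work surface at z = 0. Lengths are in mm, angles in degrees, forces in N, time in s.
With the tool pointing down it reaches from about 350 to 850 mm from the base axis. Payload 8.1 kg.
Tool frame: the origin (TCP) lies midway between the tips of the shut fingers; the grasp point (between the pads) lies 19 mm behind it (r.tcp_to_grasp is the distance from the TCP to the grasp point, in mm); z points along the fingers, y is the direction in which the jaws open and shut (so a half turn about z gives the same grasp; the last joint's range is limited). The gripper opens to 85 mm and grips with 20 to 120 N. Pads are 22 mm wide; open, the fingers measure 114 mm over their backs; the gripper's body (76 mm by 85 mm) begins 54 mm behind the grasp point. The pads swing forward as they close: fully open they stand 13 mm farther back than shut.
Start: joints at [62.716, 7.471, 85.268, -0, 87.261, -4.893], TCP at [228.536, 554.776, 231.292] pointing down, gripper open.
Joint ranges: [-169.43, 169.43], [-51.17, 129.36], [1.28, 143.12], [-76.62, 256.62], [0, 156.53], [-152.29, 152.29]. Speed limits (degrees/s): [136.94, 136.94, 159.86, 180, 180, 180].

INTERFACE

Orientations are given as [roll, pitch, yaw] about the fixed x, y, z axes, in that order (R = Rz(yaw) Ry(pitch) Rx(roll)).
In Python, from bench import r gives the robot as it stands.
- The arm moves only by the tool jog_arm, never from a script. Its argument "targets" is a list of rows, each a list of 7 numbers: the shift along the tool's x, y, z in m, then the turn, a rotation vector about the tool's x, y, z in rad, then the closure, from 0 (fully open) to 1 (shut). In form: [[dx, dy, dz, wx, wy, wz, claw], ...]. A call has 1 to 5 rows; each row is the pose to reach, as a shift and turn from the pose commanded when the call began, along the tool's axes at that moment; what a row does not reach only later rows make up. A row lasts 1/12 s, in which the tool goes at most 41.7 mm and 7.16 degrees, less where a joint would pass 70% of its speed; a pose out of reach is approached as far as the arm can. A call with a gripper value outside its range is refused whole. The fingers move at their own pace and stop on an object; "newtons" is the grip in N (left out, the last holds). Time passes only in rows, so rows that repeat a pose let the fingers close. It gives the time, the measured TCP pose, the force and the opening at its end, in the units of the state.
- r.sense(): the state, without advancing time (a new reading comes with each control period).
- r.snapshot(name): name is "scene" or "top"; returns a dict with "pixels" (384x512x3 uint8, red, green, blue), "fx", "fy", "cx", "cy" (pixels), "origin" and "attitude" of the camera in the world. Camera axes: x right, y down, z forward; pixel columns grow to the right and rows downward; lengths in mm; the calibration is good to about 2 mm. A picture is of the moment at which its call begins. There is no depth.
- r.hand_in(): hands the job in, once; it reports no verdict.
The state is a dict: "time": time; "joint_pos": joint angles; "qd": joint speeds; "joint_efforts": joint torques, N m; "tool_pos": TCP position; "tcp_rot": TCP orientation; "ft_force": force on the tool from outside, world axes, zero at the start; "wrist_torque": the same for the moment, N m; "finger_gap": finger opening in mm.
Only numpy, scipy, OpenCV 4.12 (cv2) and the standard library are available. Lean on these libraries where they do the work, as an engineer would, in place of code of your own. Each camera call takes 0.05 s, during which the arm holds its last target.

TASK

Load the small flat test tile into the clip jig: press the jig's red thumb bar down with one fingertip so that the clip's jaw lifts, and while you keep it down push the tile along the deck with the other fingertip, beneath the jaw and fully home against the end stop. Then let go, so that the clip closes on the tile. Only press and push: never lift the tile, and leave the wooden rib and the white cast pieces beside the jig where they are.

Things in the scene. Friction and masses are not known exactly. Their poses are not given: they have to be found in the camera images.
- clip_jig: Grey jig fixed to the worktop. Origin: worktop level, on the tile channel's centre line. x = push direction, z up, y towards the red bar. In mm in this frame: base plate x -131..55, y -35..85, 8 thick; wooden deck x -95..45, y -31..31, top z 20; rails 43 apart at x -33..40, top z 26, flared out to about 51 apart at x -44. Hinge rod 6 thick along x at y 30, z 32, end posts to z 39.
- end_stop (a point): Centre of the end stop's face at deck level, at jig x 35, y 0, z 20 mm; the stop is 9 mm high above the deck. Axes as the jig's.
- spring_clip (a joint): Turn of the sprung clip about its hinge rod, rad: 0 = closed, 0.42 = bar fully down on a hard stop. The jaw is a steel strip with a black round foot across the channel at jig x 6..29, y -2 mm; its underside is 2 mm above the deck at 0, 9 mm at 0.22 (resting on a tile), 15 mm at 0.42. It springs shut by itself; pressing the bar takes 3 N to start, 8 N all the way.
- thumb_bar (a point): Red pressing bar of the clip, 110 mm along jig x, 40 wide, 4.5 thick. This point: centre of its top face, at jig x -66, y 62, z 36 mm when closed (sloping 24 degrees, outer edge up to z 44) and y 61, z 22 fully down, where it is level. A fingertip holding it fully down is 2 mm above the deck and can slide along it, while the other, level with it and 60 mm across, pushes the tile.
- tile_center (a point): Centre of the loose test tile: terracotta plate with a white glazed band, 75 (its x, along the push) x 40 x 9 mm, corners rounded at 8 mm, about 40 g, lying flat on the deck with its front end already between the rails, short of the jaw; this point is 4.5 mm above the deck. Fully home its front edge touches the end stop: the point is then at jig x -2.5, y 0 mm, its rear edge at x -40, outside the rails.
- wood_rib: Loose oval wooden rib, 58 x 105 x 9 mm, lying on the worktop beside the jig on the side away from the bar. Origin at the centre of its underside.
- cuff: Loose white cast cuff, 46 x 36 x 15 mm, on the worktop behind the jig. Origin at the centre of its underside.
- petal: Loose thin white petal tile, 64 x 71 x 11 mm, on the worktop behind the jig. Origin at the centre of its underside.
Things that resemble listed ones, but are neither listed nor needed, are in the scene too. Leave any yellow look-alike of the part that bears tile_center alone.

How it is judged (in metres and radians):
On the way, in this order (a step that is already met when the one before it is completed fails the run):
1. a finger presses the thumb bar down and the jaw opens, the tile still in front of it (value of joint spring_clip above 0.27 rad and contact force between the fingers and clip_jig above 1 N and x of tile_center in the frame of clip_jig below -0.0285 m), for 0.1 s.
2. the tile goes beneath the jaw while a finger still holds the bar down (value of joint spring_clip above 0.24 rad and contact force between the fingers and clip_jig above 1 N and x of tile_center in the frame of clip_jig above -0.0225 m), for 0.1 s.
At the end, for the whole second after the job is handed in: The tile lies flat on the deck, in the channel, within 5 mm of the end stop and straight with the rails (0.12 rad, 4 mm), at rest, and the clip has closed on it: joint between 0.13 and 0.31 rad, neither open nor shut (x of tile_center in the frame of clip_jig between -0.0075 and 0.0005 m and y of tile_center in the frame of clip_jig between -0.004 and 0.004 m and z of tile_center in the frame of clip_jig between 0.0215 and 0.0275 m and angle between the x axis of tile_center and the x axis of clip_jig, either way round below 0.12 rad and value of joint spring_clip between 0.13 and 0.31 rad and linear speed of test_tile below 0.01 m/s); the robot touches nothing.
It fails at once if the tile is lifted (its centre more than 12 mm above where it lies) (z of tile_center in the frame of clip_jig above 0.0365 m).
It fails at once if the oval wooden rib is moved more than 20 mm (distance of wood_rib from where it was at the start of the episode above 0.02 m).
It fails at once if the white cast cuff is moved more than 20 mm (distance of cuff from where it was at the start of the episode above 0.02 m).
It fails at once if the white petal tile is moved more than 20 mm (distance of petal from where it was at the start of the episode above 0.02 m).
It also fails if it takes over 32 s, if anything falls off the work surface, if the arm or the gripper's body presses on something with over 40 N, if the wrist force passes 120 N, or if a joint passes its speed limit or range.

## Working session

There is one attempt and no reset: what is moved stays moved. The work goes in short steps, Python scripts to look and compute and a tool call to move; the robot and the scene stay as the last step left them, time stands still between calls to the robot, and variables do not carry over. Pictures are saved under pics/ and viewed, and the job is handed in when it is done.

Besides the shell and the picture viewer there is one more tool, called as a command line: name --pt "numbers of a row" for each row, then --argument value for the rest. jog_arm: Moves the arm, as the interface text tells. Its arguments: {"type":"object","properties":{"targets":{"type":"array","items":{"type":"array","items":{"type":"number"}}},"newtons":{"type":"number"}},"required":["targets"]}

```bash
mkdir -p pics; ls
cat > h.py <<'E'
from bench import r
import cv2, numpy as np
def snap(n,f):
    s=r.snapshot(n); cv2.imwrite(f,s["pixels"][:,:,::-1]); return s
E
python3 - <<'E'
from h import *
import pickle
for n in("scene","top"):
    s=snap(n,f"pics/{n}0.png"); pickle.dump(s,open(n+"0.pkl","wb"))
    print(n,{k:v for k,v in s.items() if k!="pixels"})
print(r.sense())
E
```

```text
pics
scene {'fx': 499.2408242404097, 'fy': 499.2408242404097, 'cx': 254.00381036498007, 'cy': 189.61213467079577, 'origin': array([  37.06430107, -594.73318159,  479.45543725]), 'attitude': array([-112.64488528,    0.23984546,  -31.79559901])}
top {'fx': 393.494790337738, 'fy': 393.494790337738, 'cx': 253.62473639915584, 'cy': 192.06914068646893, 'origin': array([511.7578377 , 223.69553808, 933.77874482]), 'attitude': array([-176.25899951,   -1.01442836,  -89.70197816])}
{'time': 0.1, 'joint_pos': array([ 6.27169462e+01,  7.51283677e+00,  8.53217950e+01,  7.44186390e-05,
        8.72612410e+01, -4.89312775e+00]), 'qd': array([ 0.01622562, -0.09573938, -0.11520297,  0.02361188,  0.01656328,
       -0.00991956]), 'joint_efforts': array([ 1.86672929e-03, -5.70957863e+01, -5.01938510e+01, -2.18612136e-04,
        8.34134786e-03,  3.10265273e-05]), 'tool_pos': array([228.30142561, 554.34420126, 230.33982354]), 'tcp_rot': array([-1.79904483e+02, -8.25175249e-03,  1.57610063e+02]), 'ft_force': array([ 0.12664244, -0.86674175, -0.08083991]), 'wrist_torque': array([-0.00335533,  0.01324208,  0.02172028]), 'finger_gap': 85.35368513307026}
```

View pics/scene0.png

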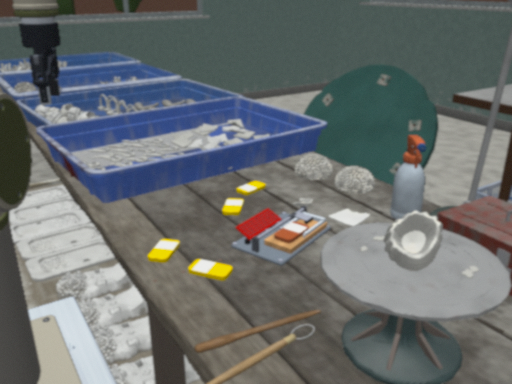

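View pics/top0.png

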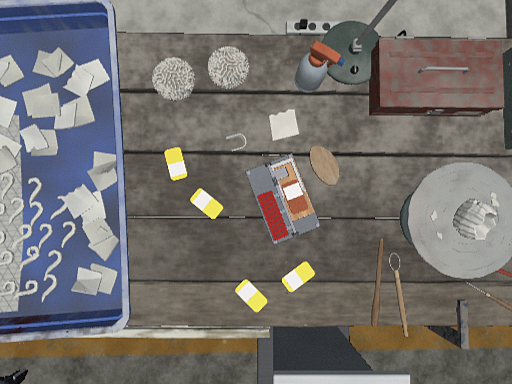

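The scene shows the jig (scene ~(285,235), top ~(283,198)) with the red bar and the terracotta tile. There are four yellow look-alikes, the rib at top (324,165), the petal at (284,124) and the cuff at (237,141). I'll enlarge the jig to check.

Run:
```python
import pickle,cv2
t=pickle.load(open("top0.pkl","rb"))["pixels"][:,:,::-1]
s=pickle.load(open("scene0.pkl","rb"))["pixels"][:,:,::-1]
cv2.imwrite("pics/topc.png",cv2.resize(t[140:250,225:345],None,fx=5,fy=5,interpolation=cv2.INTER_CUBIC))
cv2.imwrite("pics/scc.png",cv2.resize(s[190:270,220:345],None,fx=6,fy=6,interpolation=cv2.INTER_CUBIC))
```

```text
(no output)
```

View pics/topc.png

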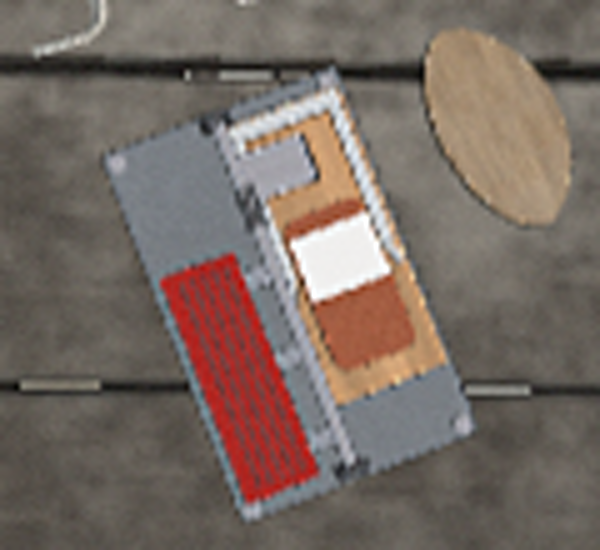

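View pics/scc.png

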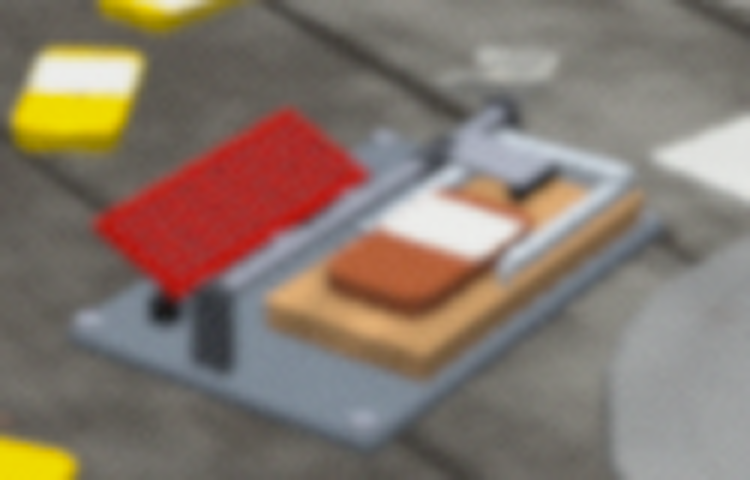

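```bash
cat >> h.py <<'E'
from scipy.spatial.transform import Rotation as R
def ray(s,px,z):
    px=np.atleast_2d(px).astype(float)
    d=np.c_[(px[:,0]-s["cx"])/s["fx"],(px[:,1]-s["cy"])/s["fy"],np.ones(len(px))]
    d=d@R.from_euler("xyz",s["attitude"],degrees=True).as_matrix().T
    o=np.array(s["origin"]); return (o+d*((z-o[2])/d[:,2])[:,None])
def fit2(J,W):
    J=np.array(J,float)[:,:2];W=np.array(W)[:,:2]
    a,b=J-J.mean(0),W-W.mean(0)
    th=np.arctan2((a[:,0]*b[:,1]-a[:,1]*b[:,0]).sum(),(a*b).sum())
    M=np.array([[np.cos(th),-np.sin(th)],[np.sin(th),np.cos(th)]])
    return th,W.mean(0)-M@J.mean(0),W-(J@M.T+W.mean(0)-M@J.mean(0))
E
python3 - <<'E'
from h import *
import pickle
t=pickle.load(open("top0.pkl","rb"));s=pickle.load(open("scene0.pkl","rb"))
c=lambda p,k,x,y:(np.array(p)+.5)/k-.5+[x,y]
J=[(55,85),(55,-35),(-131,-35),(-131,85)]
W=ray(t,c([(107,158),(338,72),(472,428),(248,520)],5,225,140),8)
th,o,e=fit2(J,W); print(np.degrees(th),o,e.round(1))
J2=[(-131,-35),(-131,85),(55,-35)]
W2=ray(s,c([(370,446),(72,328),(666,218)],6,220,190),8)
th,o,e=fit2(J2,W2); print("scene",np.degrees(th),o,e.round(1))
# deck
Jd=[(-95,31),(-95,-31)]
th,o,e=fit2(J+J2,np.r_[W,W2]);print("both",np.degrees(th),o,e.round(1))
M=np.array([[np.cos(th),-np.sin(th)],[np.sin(th),np.cos(th)]])
tj=lambda P:((P[:,:2]-o)@M).round(1)
# red bar & tile masks
for n,im in(("t",t),("s",s)):
    hsv=cv2.cvtColor(im["pixels"],cv2.COLOR_RGB2HSV)
    roi=np.zeros(hsv.shape[:2],np.uint8)
    if n=="t": roi[150:245,240:325]=1
    else: roi[200:262,230:335]=1
    red=(((hsv[...,0]<4)|(hsv[...,0]>174))&(hsv[...,1]>190)&(hsv[...,2]>90)).astype(np.uint8)*roi
    ter=((hsv[...,0]>=5)&(hsv[...,0]<=12)&(hsv[...,1]>150)&(hsv[...,2]>80)).astype(np.uint8)*roi
    print(n,red.sum(),ter.sum())
    wh=((hsv[...,1]<40)&(hsv[...,2]>200)).astype(np.uint8)*roi
    for m,z in((red,36),(ter,29),(wh,29)):
        k,lab,st,ce=cv2.connectedComponentsWithStats(m)
        for i in range(1,k):
            if st[i,4]>12:
                cs=cv2.findContours((lab==i).astype(np.uint8),0,1)[0]
                b=cv2.boxPoints(cv2.minAreaRect(cs[0]))
                print(z,st[i,4],ce[i].round(1),tj(ray(im,ce[i],z)),tj(ray(im,b,z)).tolist())
E
```

```text
21.209819802838545 [602.59851781 129.07652615] [[-1.4 -2.3]
 [-2.9  0. ]
 [ 2.1  4.4]
 [ 2.1 -2.1]]
scene 21.5707191602427 [599.16566673 125.36325305] [[-1.5 -0.6]
 [ 2.6 -0.5]
 [-1.1  1.1]]
both 21.340334856029177 [601.17514618 127.42920605] [[ 0.3 -0.7]
 [-1.5  1.5]
 [ 3.4  6.3]
 [ 3.6 -0.1]
 [-3.2 -3.1]
 [ 0.5 -3.2]
 [-3.  -0.7]]
t 370 233
36 286 [271.9 215.8] [[-64.6  66.9]] [[-10.2, 82.2], [-10.0, 47.9], [-116.6, 47.8], [-116.6, 81.9]]
36 17 [277. 222.] [[-82.   61.1]] [[-62.6, 62.2], [-62.6, 60.5], [-101.4, 60.0], [-101.4, 61.7]]
29 43 [288.9 183.2] [[-8.9  2.4]] [[-6.8, 21.8], [-4.3, -16.5], [-10.9, -16.9], [-13.5, 21.4]]
29 189 [297.6 204. ] [[-60.7   1.2]] [[-45.1, 20.6], [-45.1, -18.0], [-77.1, -17.8], [-77.1, 20.7]]
29 334 [291.5 183.1] [[-10.8  -3.2]] [[43.9, 26.7], [46.0, -24.7], [-42.5, -27.4], [-44.4, 23.7]]
29 18 [281.3 191.1] [[-19.4  25.6]] [[-2.3, 26.0], [-2.4, 23.1], [-36.0, 24.8], [-35.8, 27.7]]
s 463 197
36 463 [257.1 223.7] [[-75.7  61.5]] [[-110.1, 87.3], [12.3, 91.0], [-34.7, 35.9], [-146.4, 36.8]]
29 197 [285.9 235.6] [[-72.7  -4.9]] [[-93.5, 8.7], [-54.9, 28.1], [-52.8, -22.5], [-90.5, -39.5]]
29 57 [235.2 202. ] [[ -7.2 172.6]] [[-5.4, 189.0], [9.1, 169.2], [-7.9, 155.7], [-22.2, 175.2]]
29 34 [312.5 215.4] [[35.1  0. ]] [[27.8, 17.1], [36.7, 21.5], [43.2, -21.0], [34.4, -25.0]]
29 15 [332.4 215.6] [[ 58.7 -33.8]] [[62.6, -26.0], [67.6, -32.7], [54.7, -39.7], [49.8, -33.0]]
29 143 [294.2 226.7] [[-31.4   2.7]] [[-45.7, 19.1], [-8.1, 36.8], [-9.8, -11.8], [-46.4, -27.3]]
29 27 [313.8 225.9] [[ -5.4 -26.9]] [[-34.1, -24.6], [25.2, -24.4], [21.3, -28.7], [-37.5, -28.7]]
```

```bash
cat >> h.py <<'E'
O=np.array([601.2,127.4,0]);YAW=21.3
JR=R.from_euler("z",YAW,degrees=True)
def goto(p):
    s=r.sense();T=R.from_euler("xyz",s["tcp_rot"],degrees=True)
    G=R.from_euler("xyz",[180,0,YAW],degrees=True)
    d=T.inv().apply(O+JR.apply(p)-s["tool_pos"])/1000
    print("t",s["time"],"jig pos",JR.inv().apply(s["tool_pos"]-O).round(1),"shift m",d.round(4),"rotvec",(T.inv()*G).as_rotvec().round(4),"F jig",JR.inv().apply(s["ft_force"]).round(1),"gap",round(s["finger_gap"],1))
E
python3 -c "
from h import *
goto([-98,30,120])"
```

```text
t 0.1 jig pos [-192.3  533.2  230.3] shift m [-0.4158 -0.2985  0.1108] rotvec [-1.0000e-03  1.9000e-03  2.3791e+00] F jig [-0.2 -0.9 -0.1] gap 85.4
```

jog_arm --pt "-0.416 -0.298 0.0 0 0 2.379 0.0" --pt "-0.416 -0.298 0.0 0 0 2.379 0.2" --pt "-0.416 -0.298 0.0 0 0 2.379 0.46" --pt "-0.416 -0.298 0.0 0 0 2.379 0.46" --pt "-0.416 -0.298 0.0 0 0 2.379 0.46"

```text
time: 0.52
tool_pos: [339.2, 376.3, 230.7]
tcp_rot: [-180.0, 0.0, 121.5]
ft_force: [1.6, -0.5, 0.9]
finger_gap: 46.2
```

```bash
python3 -c "
from h import *
goto([-98,30,120])"
```

```text
t 0.5167 jig pos [-153.7  327.1  230.7] shift m [-0.3022  0.0024  0.1108] rotvec [-3.0000e-04  8.0000e-04  1.7486e+00] F jig [ 1.3 -1.   0.9] gap 46.2
```

Closure 0.46 gives a gap of about 46 mm.

jog_arm --pt "-0.302 0.002 0.11 0 0 1.749 0.46" --pt "-0.302 0.002 0.11 0 0 1.749 0.46" --pt "-0.302 0.002 0.11 0 0 1.749 0.46" --pt "-0.302 0.002 0.11 0 0 1.749 0.46" --pt "-0.302 0.002 0.11 0 0 1.749 0.46"

```text
time: 0.93
tool_pos: [443.5, 210.5, 159.2]
tcp_rot: [-180.0, -0.0, 85.6]
ft_force: [0.3, 1.3, 0.2]
finger_gap: 46.5
```

```bash
python3 -c "
from h import *
goto([-98,30,120])"
```

```text
t 0.9333 jig pos [-116.7  134.7  159.2] shift m [-0.0863  0.0622  0.0392] rotvec [-1.0000e-04  0.0000e+00  1.1229e+00] F jig [0.7 1.1 0.2] gap 46.5
```

jog_arm --pt "-0.086 0.062 0.039 0 0 1.123 0.46" --pt "-0.086 0.062 0.039 0 0 1.123 0.46" --pt "-0.086 0.062 0.039 0 0 1.123 0.46" --pt "-0.086 0.062 0.039 0 0 1.123 0.46" --pt "-0.086 0.062 0.039 0 0 1.123 0.46"

```text
time: 1.35
tool_pos: [498.6, 120.2, 119.3]
tcp_rot: [-179.9, 0.1, 49.6]
ft_force: [-0.1, 0.4, 0.0]
finger_gap: 45.9
```

```bash
python3 -c "
from h import *
goto([-98,30,80])"
```

```text
t 1.35 jig pos [-98.2  30.5 119.3] shift m [0.     0.0006 0.0393] rotvec [-0.0012  0.0028  0.4944] F jig [0.  0.4 0. ] gap 45.9
```

jog_arm --pt "0 0 0.04 0 0 0.494 0.46" --pt "0 0 0.04 0 0 0.494 0.46" --pt "0 0 0.04 0 0 0.494 0.46" --pt "0 0 0.04 0 0 0.494 0.46" --pt "0 0 0.04 0 0 0.494 0.46"

```text
time: 1.77
tool_pos: [498.5, 122.1, 80.3]
tcp_rot: [-180.0, 0.1, 21.5]
ft_force: [-0.0, 0.5, 0.1]
finger_gap: 46.1
```

Run:
```python
from h import *
goto([-98,30,60])
import pickle
for n in("scene","top"):
    s=snap(n,f"pics/{n}1.png"); pickle.dump(s,open(n+"1.pkl","wb"))
    im=s["pixels"][:,:,::-1]
    c=im[150:270,200:345] if n=="scene" else im[140:250,225:345]
    cv2.imwrite(f"pics/{n}1c.png",cv2.resize(c,None,fx=5,fy=5,interpolation=cv2.INTER_CUBIC))
```

```text
t 1.7667 jig pos [-97.6  32.4  80.3] shift m [-0.0004  0.0024  0.0203] rotvec [-0.0003  0.0013  0.0042] F jig [0.2 0.5 0.1] gap 46.1
```

View pics/scene1c.png

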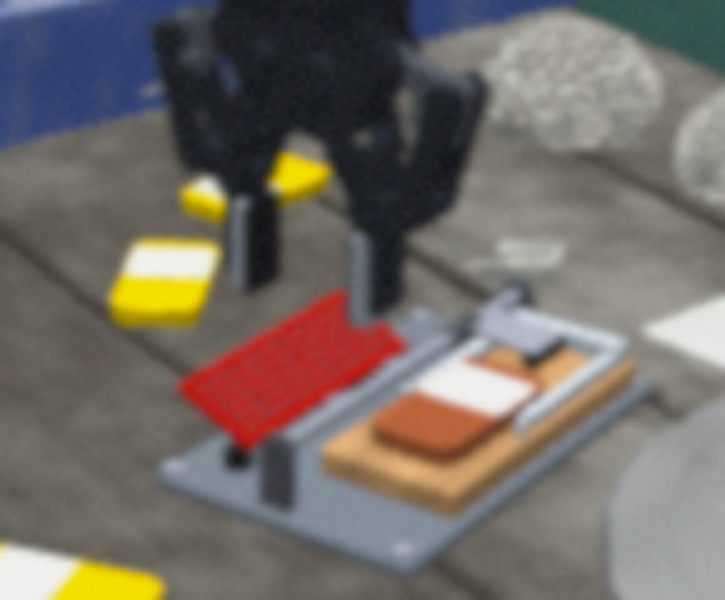

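View pics/top1c.png

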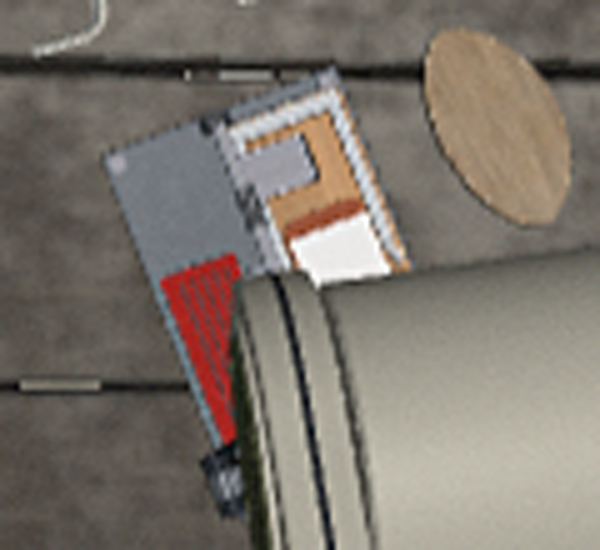

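The fingers straddle the bar and channel line. In scene1c the fingertip ends are at about (252,290) and (375,318). I'll check those against the kinematics.

```bash
python3 - <<'E'
from h import *
import pickle
s=pickle.load(open("scene1.pkl","rb"))
A=R.from_euler("xyz",s["attitude"],degrees=True)
def pj(P): 
    c=A.inv().apply(O+JR.apply(np.array(P,float))-s["origin"]); return c[:,:2]/c[:,2:]*s["fx"]+[s["cx"],s["cy"]]
for zt in (80,84,88):
  print(zt,((pj([(-97.6+dx,y+dy,zt) for y in(62.7,2.1) for dx in(-11,11) for dy in(-7,7)]))-[200,150]).__mul__(5).round(0).tolist())
E
python3 - <<'E'
import cv2
im=cv2.imread("pics/scene1.png")[185:225,235:295]
cv2.imwrite("pics/tips.png",cv2.resize(im,None,fx=12,fy=12,interpolation=cv2.INTER_CUBIC)*2)
E
```

```text
80 [[246.0, 300.0], [217.0, 291.0], [281.0, 280.0], [252.0, 271.0], [378.0, 341.0], [347.0, 331.0], [411.0, 320.0], [380.0, 311.0]]
84 [[246.0, 290.0], [217.0, 281.0], [281.0, 271.0], [252.0, 262.0], [378.0, 331.0], [347.0, 322.0], [412.0, 311.0], [381.0, 301.0]]
88 [[246.0, 281.0], [217.0, 271.0], [281.0, 261.0], [252.0, 253.0], [378.0, 322.0], [347.0, 312.0], [412.0, 301.0], [381.0, 292.0]]
```

View pics/tips.png

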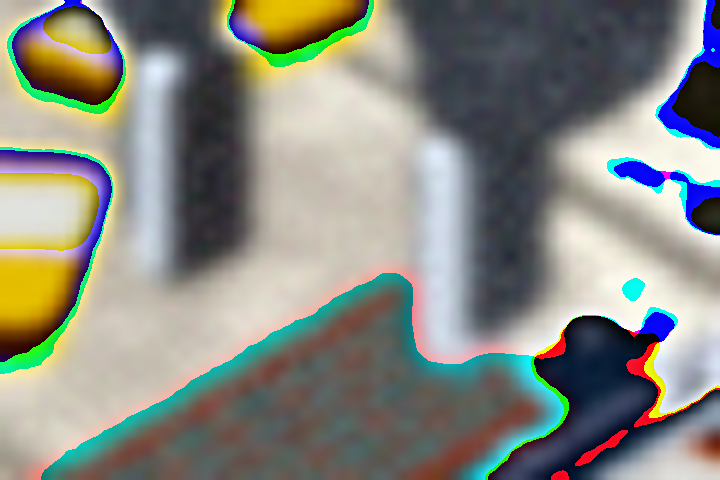

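Observed and predicted fingertips agree to about 1 mm in the scene view, with the tips about 4 mm above TCP z and about 10 mm thick. So I'll weight the jig pose towards the scene view and open the fingers slightly to get 60 mm spacing.

```bash
sed -i 's/^O=.*/O=np.array([600.0,126.0,0]);YAW=21.4/' h.py; python3 -c "
from h import *
goto([-100,30,40])"
```

```text
t 1.8667 jig pos [-95.6  33.4  80.8] shift m [-0.0044  0.0034  0.0408] rotvec [-0.0001  0.0004  0.0125] F jig [-0.1 -0.5  0.3] gap 46.0
```

jog_arm --pt "-0.004 0.0035 0.015 0 0 0 0.42" --pt "-0.004 0.0035 0.03 0 0 0 0.42" --pt "-0.004 0.0035 0.041 0 0 0 0.42" --pt "-0.004 0.0035 0.041 0 0 0 0.42"

```text
time: 2.2
tool_pos: [494.5, 117.3, 37.4]
tcp_rot: [-179.9, 0.2, 22.0]
ft_force: [-0.8, 0.5, -0.3]
finger_gap: 50.0
```

```bash
cat > look.py <<'E'
from h import *
import sys
n=sys.argv[1]
s=snap("scene",f"pics/s{n}.png")
c=s["pixels"][150:270,200:345,::-1]
cv2.imwrite(f"pics/s{n}c.png",cv2.convertScaleAbs(cv2.resize(c,None,fx=5,fy=5,interpolation=cv2.INTER_CUBIC),alpha=1.3))
goto([-100,30,20])
E
python3 look.py 2
```

```text
t 2.25 jig pos [-100.7   30.2   38.6] shift m [0.0008 0.0003 0.0186] rotvec [-0.0008  0.003   0.0104] F jig [ 0.2 -0.9  0. ] gap 49.7
```

View pics/s2c.png

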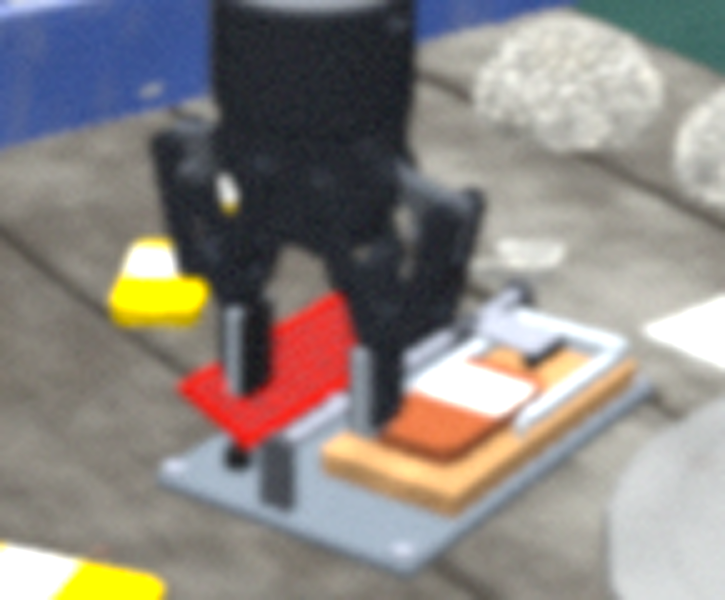

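The bar finger is above the bar's rear part at about (247,388). The tile finger is at about (378,428), behind the tile and clear of it. Pressing down now.

jog_arm --pt "0 0 0.006 0 0 0 0.42" --pt "0 0 0.012 0 0 0 0.42" --pt "0 0 0.018 0 0 0 0.42" --pt "0 0 0.018 0 0 0 0.42"

```text
time: 2.58
tool_pos: [497.9, 117.4, 22.3]
tcp_rot: [179.9, -0.1, 21.9]
ft_force: [0.5, -1.6, 6.3]
finger_gap: 49.9
```

```bash
python3 look.py 3
```

```text
t 2.6333 jig pos [-98.2  29.3  22.6] shift m [-0.0018 -0.0007  0.0026] rotvec [ 0.0008 -0.0022  0.0086] F jig [-1.3 -1.4  6.1] gap 49.8
```

View pics/s3c.png

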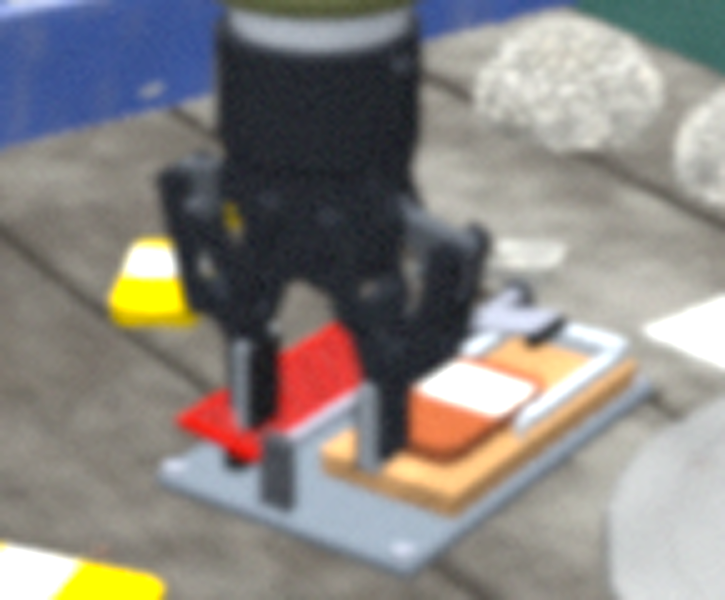

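The bar is going down and the jaw is lifting (545,335), at 6 N. Pressing further.

jog_arm --pt "-0.001 0 0.003 0 0 0 0.42" --pt "-0.001 0 0.005 0 0 0 0.42" --pt "-0.001 0 0.005 0 0 0 0.42"

```text
time: 2.88
tool_pos: [498.3, 116.7, 18.8]
tcp_rot: [179.9, -0.2, 21.9]
ft_force: [1.4, -3.8, 10.8]
finger_gap: 49.9
```

```bash
python3 look.py 4
```

```text
t 2.9333 jig pos [-98.1  28.5  18.9] shift m [-0.0018 -0.0016 -0.0011] rotvec [ 0.0024 -0.0043  0.0086] F jig [-0.9 -5.2 10.5] gap 49.4
```

View pics/s4c.png

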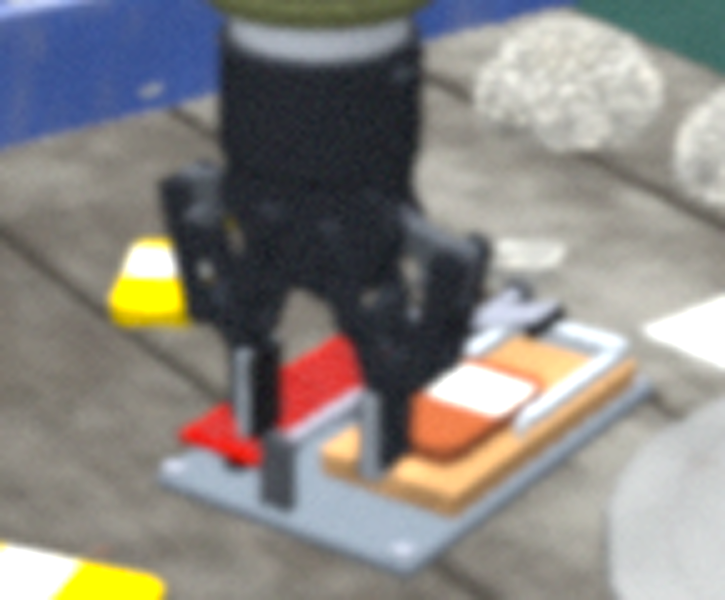

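The bar looks fully down (10 N) and the jaw is well up at (535,315). Now pushing along +x.

jog_arm --pt "0.005 0 0.0005 0 0 0 0.42" --pt "0.01 0 0.001 0 0 0 0.42" --pt "0.015 0 0.001 0 0 0 0.42" --pt "0.02 0 0.001 0 0 0 0.42" --pt "0.02 0 0.001 0 0 0 0.42"

```text
time: 3.35
tool_pos: [515.2, 124.4, 18.3]
tcp_rot: [180.0, -0.0, 21.9]
ft_force: [-9.8, -5.5, 23.3]
finger_gap: 50.1
```

```bash
python3 look.py 5
```

```text
t 3.4 jig pos [-79.5  29.5  18.3] shift m [-0.0205 -0.0007 -0.0017] rotvec [ 0.0009 -0.0006  0.0091] F jig [-10.9  -1.4  23.9] gap 49.2
```

View pics/s5c.png

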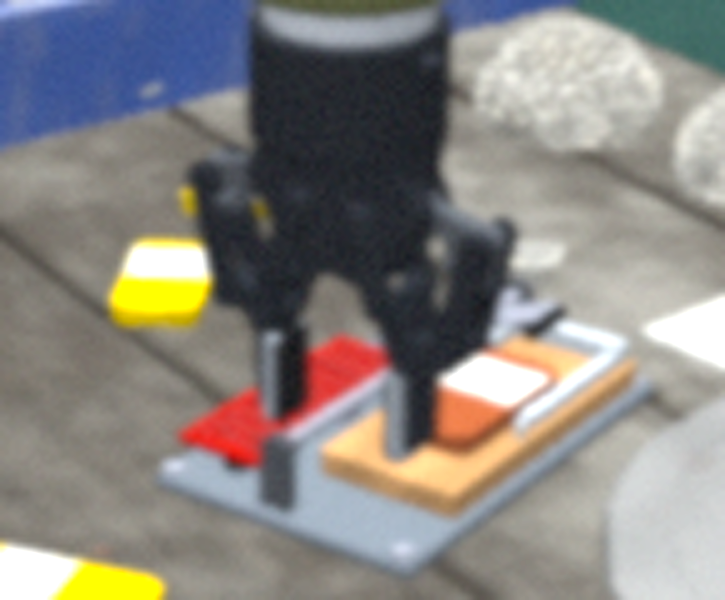

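The bar is on its hard stop (24 N) and the tile is moving. I'll ease off about 1 mm and keep pushing.

jog_arm --pt "0.005 0 -0.001 0 0 0 0.42" --pt "0.01 0 -0.001 0 0 0 0.42" --pt "0.015 0 -0.001 0 0 0 0.42" --pt "0.018 0 -0.001 0 0 0 0.42" --pt "0.018 0 -0.001 0 0 0 0.42"

```text
time: 3.82
tool_pos: [531.1, 131.1, 18.5]
tcp_rot: [180.0, 0.1, 21.9]
ft_force: [-9.7, -4.0, 19.3]
finger_gap: 49.5
```

```bash
python3 look.py 6
```

```text
t 3.8667 jig pos [-62.3  29.9  18.6] shift m [-0.0377 -0.0005 -0.0014] rotvec [0.0004 0.0009 0.0093] F jig [-10.6  -0.6  19.8] gap 49.3
```

View pics/s6c.png

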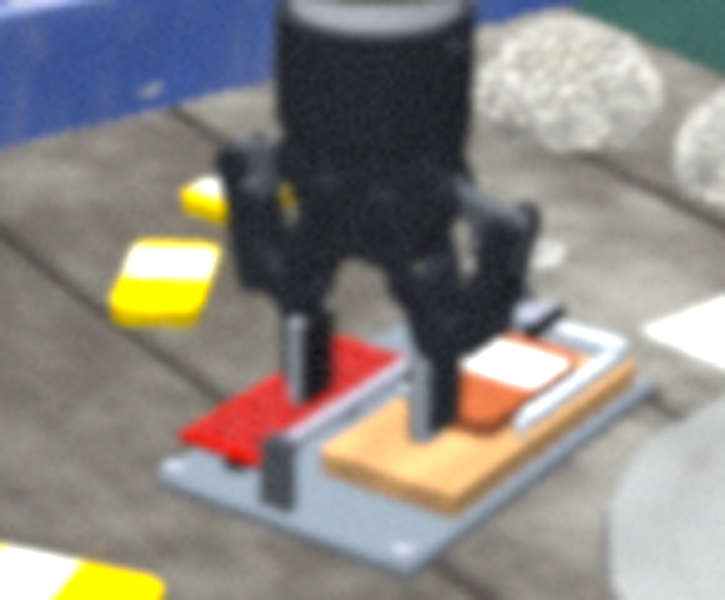

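jog_arm --pt "0.003 0 -0.0005 0 0 0 0.42" --pt "0.006 0 -0.0005 0 0 0 0.42" --pt "0.009 0 -0.0005 0 0 0 0.42" --pt "0.009 0 -0.0005 0 0 0 0.42"

```text
time: 4.2
tool_pos: [539.5, 134.5, 18.7]
tcp_rot: [180.0, 0.0, 21.9]
ft_force: [-7.0, -2.6, 15.2]
finger_gap: 49.4
```

```bash
python3 look.py 7
```

```text
t 4.25 jig pos [-53.2  30.   18.7] shift m [-0.0468 -0.0004 -0.0012] rotvec [0.0004 0.0004 0.0091] F jig [-8.7  0.  14.6] gap 49.2
```

View pics/s7c.png

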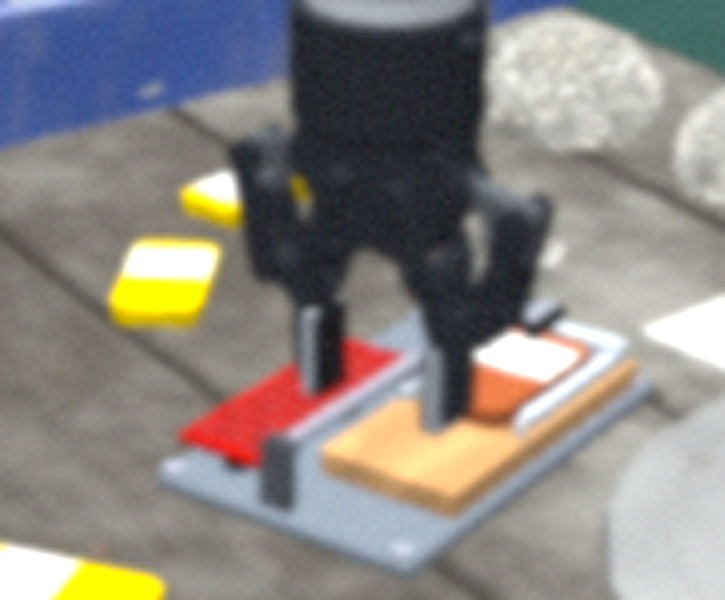

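The tile front is near the stop at (590,350), but the force shows no contact yet. Continuing in small steps.

jog_arm --pt "0.0015 0 0 0 0 0 0.42" --pt "0.003 0 0 0 0 0 0.42" --pt "0.003 0 0 0 0 0 0.42"

```text
time: 4.5
tool_pos: [541.4, 135.3, 18.8]
tcp_rot: [180.0, 0.1, 21.9]
ft_force: [-10.8, -4.2, 14.6]
finger_gap: 49.4
```

```bash
python3 -c "
from h import *
goto([-100,30,20])"
```

```text
t 4.5 jig pos [-51.2  30.   18.8] shift m [-0.0488 -0.0004 -0.0011] rotvec [0.0002 0.0025 0.0092] F jig [-11.6  -0.   14.6] gap 49.4
```

jog_arm --pt "0.0015 0 0 0 0 0 0.42" --pt "0.003 0 0 0 0 0 0.42" --pt "0.003 0 0 0 0 0 0.42"

```text
time: 4.75
tool_pos: [544.5, 136.6, 18.7]
tcp_rot: [180.0, 0.1, 21.9]
ft_force: [-10.1, -4.1, 17.5]
finger_gap: 49.4
```

```bash
python3 look.py 8
```

```text
t 4.8 jig pos [-47.8  30.1  18.7] shift m [-0.0522 -0.0004 -0.0012] rotvec [0.0002 0.0016 0.0088] F jig [-11.5   0.2  16.7] gap 49.6
```

View pics/s8c.png

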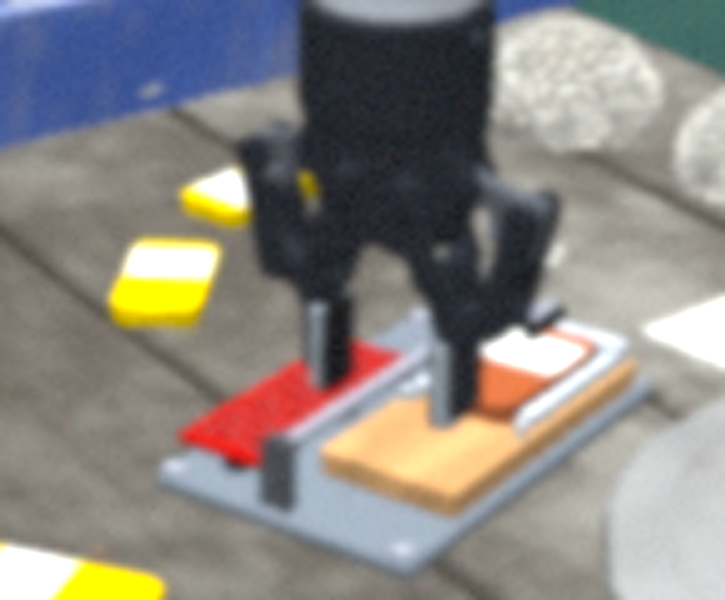

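No blocking yet. I'll keep pushing until the x force rises.

jog_arm --pt "0.001 0 0 0 0 0 0.42" --pt "0.002 0 0 0 0 0 0.42" --pt "0.003 0 0 0 0 0 0.42" --pt "0.003 0 0 0 0 0 0.42"

```text
time: 5.13
tool_pos: [544.6, 136.6, 18.5]
tcp_rot: [-180.0, 0.5, 21.9]
ft_force: [-24.4, -10.3, 30.1]
finger_gap: 49.4
```

```bash
python3 -c "
from h import *
goto([-100,30,20])"
```

```text
t 5.1333 jig pos [-47.7  30.1  18.5] shift m [-0.0524 -0.0004 -0.0011] rotvec [-0.0001  0.0079  0.0089] F jig [-26.4  -0.7  30.1] gap 49.4
```

Blocked at x −47.7 with 26 N, so the tile is home against the stop. I'll back off along x first, then rise gently.

jog_arm --pt "-0.004 0 -0.0005 0 0 0 0.42" --pt "-0.009 0 -0.001 0 0 0 0.42" --pt "-0.012 0 -0.001 0 0 0 0.42" --pt "-0.012 0 -0.001 0 0 0 0.42"

```text
time: 5.47
tool_pos: [539.3, 134.1, 20.8]
tcp_rot: [179.9, -0.4, 21.9]
ft_force: [2.8, 1.3, 7.6]
finger_gap: 49.6
```

```bash
python3 look.py 9
```

```text
t 5.5167 jig pos [-53.6  29.8  20.7] shift m [-0.0464 -0.0006  0.0004] rotvec [ 0.0009 -0.0059  0.0085] F jig [ 2.1 -0.4  7.3] gap 49.3
```

View pics/s9c.png

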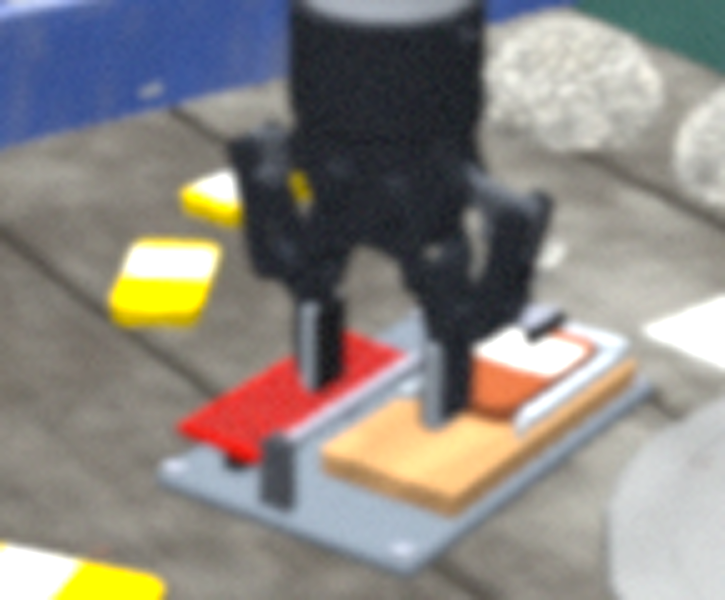

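The tile stayed in place. Releasing now.

jog_arm --pt "0 0 -0.003 0 0 0 0.42" --pt "0 0 -0.006 0 0 0 0.42" --pt "0 0 -0.012 0 0 0 0.42" --pt "0 0 -0.03 0 0 0 0.42" --pt "0 0 -0.06 0 0 0 0.42"

```text
time: 5.93
tool_pos: [533.2, 133.0, 75.4]
tcp_rot: [-179.9, 0.4, 21.9]
ft_force: [0.3, 0.6, -0.0]
finger_gap: 49.4
```

jog_arm --pt "-0.03 0 -0.04 0 0 0 0.42" --pt "-0.07 0 -0.08 0 0 0 0.42" --pt "-0.11 0 -0.12 0 0 0 0.42" --pt "-0.15 0 -0.12 0 0 0 0.42" --pt "-0.15 0 -0.12 0 0 0 0.42"

```text
time: 6.35
tool_pos: [396.0, 77.1, 200.5]
tcp_rot: [179.9, -0.1, 21.9]
ft_force: [-0.2, -0.8, 0.5]
finger_gap: 49.7
```

```bash
python3 look.py 10
python3 - <<'E'
from h import *
s=snap("top","pics/t10.png");c=s["pixels"][140:250,225:345,::-1]
cv2.imwrite("pics/t10c.png",cv2.resize(c,None,fx=5,fy=5,interpolation=cv2.INTER_CUBIC))
E
```

```text
t 6.4 jig pos [-210.2   28.8  202.3] shift m [ 0.1098 -0.0006  0.1826] rotvec [ 0.0019 -0.0021  0.009 ] F jig [4.3 0.1 0.4] gap 49.7
```

View pics/s10c.png

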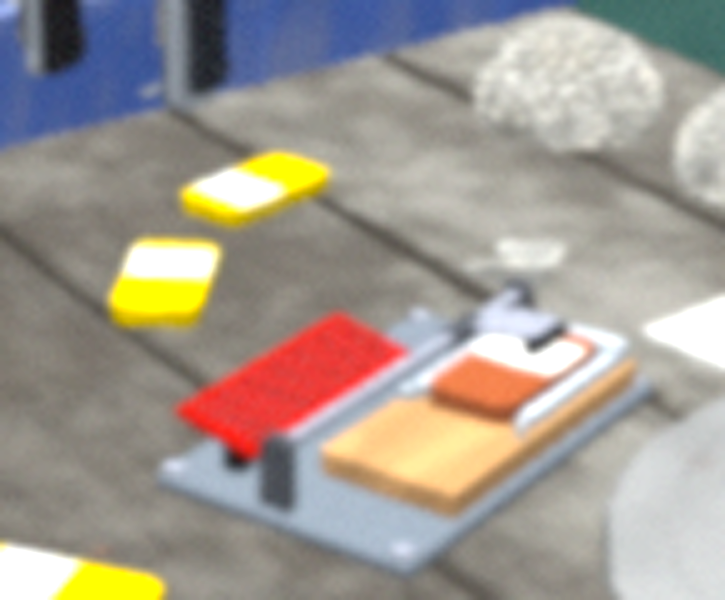

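View pics/t10c.png

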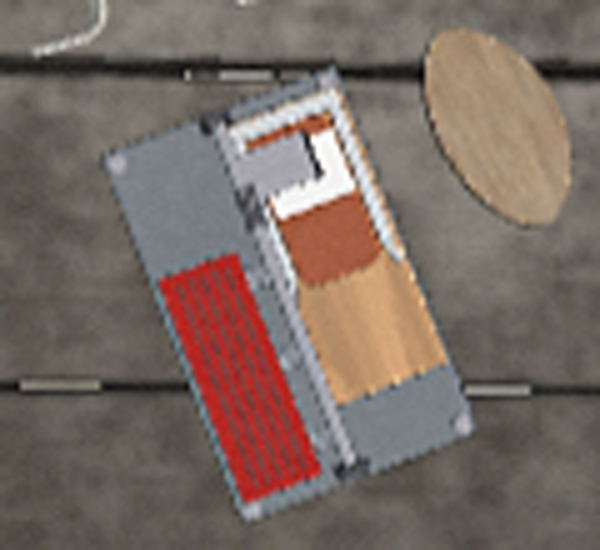

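The top view shows the tile's front edge flush with the stop at (330,120), straight in the rails, with the jaw resting on it and the bar half up. The rib hasn't moved. I'll let the arm settle, then hand in.

jog_arm --pt "0 0 0 0 0 0 0.42" --pt "0 0 0 0 0 0 0.42" --pt "0 0 0 0 0 0 0.42"

```text
time: 6.7
tool_pos: [397.4, 77.8, 197.6]
tcp_rot: [-180.0, 0.1, 21.9]
ft_force: [0.1, -0.4, -0.4]
finger_gap: 49.7
```

```bash
python3 -c "
from bench import r
print(r.sense()['ft_force']); print(r.hand_in())"
```

```text
[ 0.09493411 -0.39245382 -0.44847996]
the job is handed in; nothing more can be done
None
```

The tile is loaded in the clip jig and the job is handed in at about 6.7 s; `r.hand_in()` gave no verdict.

I held the thumb bar down on its hard stop with one fingertip and pushed the tile with the other, about 33 mm under the raised jaw. It stopped against the end stop, where the x force rose to 26 N. I then backed off along x and let go, so the jaw closed on the tile.

**Last checks:** Both camera views show the tile flat, straight between the rails and flush with the stop. The jaw rests on it and the bar is half up. The oval rib has not moved, and no move went near the cuff or the petal. The arm is clear, with about 0 N at the wrist.

**What disagreed:** The top camera placed the jig 3–5 mm from where the scene camera put it. The fingertips matched the scene view to about 1 mm, so I leaned towards that one. Contact came about 3 mm further along x than I predicted, so I judged "home" by the force and the pictures. I did not measure the clip angle directly.

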